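Clip the cash box into the counter hook

TASK

Secure the cash box to the counter: slide it along the counter, without lifting or tipping it, into the white-lined place and press the loop on its end against the hook's sprung gate until the loop is inside the hook and the gate has sprung shut behind it. Then swing the hook's safety catch fully round to its stop, so that it points out over the gate. Leave the wares standing where they are.

Things in the scene. Friction and masses are not known exactly. Their poses are not given: they have to be found in the camera images.
- cash_box: loose grey steel cash box, closed, 150 (own x) x 120 (own y) x 90 mm high, 0.6 to 0.96 kg, plain upright sides, flat lid (a folded grip 4 mm high on it); too wide to grasp, to be pushed (2 to 8 N). Origin at the centre of its underside; own +x points out of the end that carries the loop. Its faces lie 75 mm (x) and 60 mm (y) from the origin
- loop_bar (a point): middle of the upright outer bar of the box's loop, a rigid D-shaped eye of 10 mm round steel: 131 mm from the box's centre along its own +x (56 mm out from the end face), 50 mm above the counter. The bar spans heights of 26 to 74 mm, where level legs run back to the box
- counter_hook: steel snap hook bolted to the counter (fixed), lying level at 43 to 57 mm height. Origin on the counter below the middle of the gate's line. The loop enters along own +x, box square to the hook. Across (own y): hinge jaw from -32 to -19 mm, nose jaw from +23 to +35 mm, both from x = -6 to 66 mm; back of the throat at x = 60 mm. Entering, the loop's bar should be at y = -8 to +12 mm, best +4
- gate_line (a point): middle of the gate's line between the jaws, 50 mm above the hook's origin. The gate turns about a point 22 mm from here towards own -y and is 42 mm long: the bar passes its tip, and the gate springs shut, when the bar's centre is about 40 mm beyond this line (hook's x); the box's end face meets the jaws at about 50 mm
- place (a point): on the counter, 101 mm before the gate's line: centre of the white-lined place of the hooked box. The lines are flat paint: 170 mm apart across (hook's y), with an end line 207 mm before the gate's line, open towards the hook
- gate (a joint): angle of the sprung gate, a flat 42 x 7 x 12 mm bar at 50 mm height: 0 = shut across the mouth, grows as it swings inward (to 1.3 rad); it springs back by itself and cannot swing outward. Pressing it takes about 2 N at first, up to about 10 N
- catch (a joint): angle of the hook's safety catch, a level steel arm (93 to 102 mm high, about 80 mm long) on the post behind the hook. 0 = parked, pointing along the hook's own +y; turns anticlockwise from above; 1.571 = at its stop, pointing along the hook's own -x, over the gate. It stays where it is left; 1 to 2 N at its pin moves it
- catch_pivot (a point): axis of the safety catch, at the post (82 mm beyond the gate's line along the hook's +x), 96 mm high
- catch_pin (a point): on the axis of the upright pin at the end of the catch, 72 mm from catch_pivot, at 123 mm height; pin of 16 mm diameter, standing from 102 to 141 mm height, to be pushed or pinched
- mug: ceramic mug, 82 mm across, 95 mm high, a ware to leave alone; origin at the centre of its underside
- tumbler_a: glass tumbler, 68 mm across, 130 mm high, leave alone; origin under its centre
- tumbler_b: like tumbler_a, leave alone
- vase: terracotta vase, 96 mm across, 125 mm high, leave alone; origin under its centre
- bowl: terracotta bowl, 124 mm across, 48 mm high, leave alone; origin under its centre
- figurine: blue glazed figurine, 64 mm across, 96 mm high, leave alone; origin under its centre
- trinket_box: wooden trinket box, 100 x 70 x 40 mm, leave alone; origin under its centre

How it is judged:
On the way:
1. the loop's bar is inside the hook with the gate shut behind it, the safety catch not yet swung over (x of loop_bar in the frame of counter_hook between 0.003 and 0.058 m and y of loop_bar in the frame of counter_hook between -0.024 and 0.026 m and height (world z) of loop_bar between 0.04 and 0.06 m and value of joint gate below 0.1 rad and value of joint catch below 0.7 rad), for 0.2 s.
At the end, for the whole second after the job is handed in: the loop's bar is in the hook (3 to 58 mm behind the gate's line, between the jaws), gate shut (under 0.1 rad), box flat and still, its centre within 45 mm of the place's centre and within 0.3 rad of square to the hook, safety catch at its stop (over 1.4 rad) (x of loop_bar in the frame of counter_hook between 0.003 and 0.058 m and y of loop_bar in the frame of counter_hook between -0.024 and 0.026 m and height (world z) of loop_bar between 0.04 and 0.06 m and value of joint gate below 0.1 rad and value of joint catch above 1.4 rad and angle between cash_box's own z axis and vertical below 0.06 rad and horizontal distance between cash_box and place below 0.045 m and angle between the x axis of cash_box and the x axis of counter_hook, either way round below 0.3 rad and linear speed of cash_box below 0.02 m/s); the robot touches nothing.
It fails at once if the cash box is lifted (20 mm) or tipped (0.25 rad) (height (world z) of cash_box above 0.02 m or angle between cash_box's own z axis and vertical above 0.25 rad).
It fails at once if a ware is moved by more than 30 mm or knocked over (distance of any of mug, tumbler_a, tumbler_b, vase, bowl, figurine, trinket_box from where it was at the start of the episode above 0.03 m or angle between any of mug, tumbler_a, tumbler_b, vase, bowl, figurine, trinket_box's own z axis and vertical above 0.5 rad).
It also fails if it takes over 72 s, if anything falls off the work surface, if the arm or the gripper's body presses on something with over 40 N, if the wrist force passes 120 N, or if a joint passes its speed limit or range.

ROBOT

A 6-joint arm with a two-finger parallel gripper is mounted at the origin on the work surface. World frame = base frame: x ahead of the robot, y to its left, z up, the work surface at z = 0. Lengths are in m, angles in rad, forces in N, time in s.
With the tool pointing down it reaches from about 0.275 to 0.825 m from the base axis. Payload 5.2 kg.
Tool frame: the origin (TCP) lies at the very end of the fingers, on their centre line; the grasp point (between the pads) lies 19 mm behind it (ctrl.tcp_to_grasp is the distance from the TCP to the grasp point, in m); z points along the fingers, y is the line along which they close (so a half turn about z gives the same grasp; the last joint's range is limited). The gripper opens to 93 mm and grips with 3 to 60 N. Pads are 15 mm wide; open, the fingers measure 128 mm over their backs; the gripper's body (75 mm by 188 mm) begins 65 mm behind the grasp point.
Start: joints at [-0.203, 0.259, 1.535, -0, 1.348, -0.203], TCP at [0.55, 0, 0.219] pointing down, gripper open.
Joint ranges: [-3.14, 3.14], [-0.91, 2.08], [0.19, 2.58], [-1.22, 4.36], [0.22, 2.71], [-3.12, 3.12]. Speed limits (rad/s): [2.57, 2.57, 3.14, 3.14, 3.14, 3.14].

INTERFACE

Orientations are given as a 3x3 rotation matrix whose columns are the frame's x, y, z axes.
In Python, from bench import ctrl gives the robot as it stands.
- The arm moves only by the tool apply_moves, never from a script. Its argument "increments" is a list of rows, each a list of 3 entries, a list of its own where there are three numbers: the opening, from -1 (shut) to 1 (fully open), then the shift along the tool's x, y, z in cm, then the turn about the tool's z in degrees. In form: [[claw, [tx, ty, tz], yaw], ...]. A call has 1 to 10 rows; each row is the pose to reach, as a shift and turn from the pose commanded when the call began, along the tool's axes at that moment; what a row does not reach only later rows make up. A row lasts 1/10 s, in which the tool goes at most 50 mm and 8.59 degrees, less where a joint would pass 70% of its speed; a pose out of reach is approached as far as the arm can. A call with a gripper value outside its range is refused whole. The fingers move at their own pace and stop on an object; "newtons" is the grip in N (left out, the last holds). Time passes only in rows, so rows that repeat a pose let the fingers close. It gives the time, the measured TCP pose, the force, the opening and the grip force at its end, in the units of the state.
- ctrl.observe(): the state, without advancing time (a new reading comes with each control period).
- ctrl.read_camera(name): name is "scene" or "side" or "wrist"; returns the picture (384x512x3 uint8, red, green, blue); there is no depth.
- ctrl.calibration(name): a dict with "mtx" (3x3 intrinsics, pixels), "rvec" (rotation vector, rad) and "tvec" (3), from world to camera coordinates, as OpenCV has them; the wrist camera has in their place "T_tool_cam" (4x4, takes a point from camera to tool coordinates, whose origin is the TCP and whose axes are the flange's). Camera axes: x right, y down, z forward; pixel columns grow to the right and rows downward; lengths in m; the calibration is good to about 2 mm. A picture is of the moment at which its call begins: read the wrist's pose just before it. calibration takes no time and is no camera call.
- ctrl.finish_job(): hands the job in; it is judged then, once.
The state is a dict: "clock": time; "joint_positions": joint angles; "joint_vel": joint speeds; "joint_torque": joint torques, N m; "tool_pos": TCP position; "eef_rot": TCP orientation; "ft_force": force on the tool from outside, world axes, zero at the start; "wrist_torque": the same for the moment, N m; "grip_width": opening from 0.0 (shut) to 1.0 (fully open); "finger_force": force on a finger pad.
Only numpy, scipy, OpenCV 4.12 (cv2) and the standard library are available. Lean on these libraries where they do the work, as an engineer would, in place of code of your own. Each camera call takes 0.05 s, during which the arm holds its last target. There are 200 camera calls.

## Working session

There is one attempt and no reset: what is moved stays moved. The work goes in short steps, Python scripts to look and compute and a tool call to move; the robot and the scene stay as the last step left them, time stands still between calls to the robot, and variables do not carry over. Pictures are saved under pics/ and viewed, at most 10 in all, crops included, and the job is handed in when it is done.

Besides the shell and the picture viewer there is one more tool, called by a JSON object that holds its "name" and its "arguments", one argument or row to a line. apply_moves: Moves the arm, as the interface text tells. Its arguments: {"type":"object","properties":{"increments":{"type":"array","items":{"type":"array"}},"newtons":{"type":"number"}},"required":["increments"]}

```bash
mkdir -p pics; ls
python3 - <<'E'
from bench import ctrl
import cv2,numpy as np
for n in ["scene","side"]:
    cv2.imwrite(f"pics/{n}0.png",ctrl.read_camera(n)[:,:,::-1])
    c=ctrl.calibration(n);R=cv2.Rodrigues(np.array(c['rvec'],float))[0];print(n,c['mtx'],(-R.T@np.array(c['tvec']).ravel()).round(3),R.round(2).tolist())
s=ctrl.observe();print(s)
print(ctrl.calibration("wrist"))
E
```

```text
pics
scene [[361.22775534   0.         257.92326771]
 [  0.         361.22775534 195.28430535]
 [  0.           0.           1.        ]] [1.088 0.776 0.922] [[-0.84, 0.55, -0.02], [0.36, 0.52, -0.77], [-0.41, -0.65, -0.64]]
side [[396.07308899   0.         250.66761098]
 [  0.         396.07308899 198.37301073]
 [  0.           0.           1.        ]] [ 0.103 -0.791  0.883] [[0.86, -0.52, 0.02], [-0.32, -0.57, -0.76], [0.4, 0.64, -0.65]]
{'clock': 0.1, 'joint_positions': array([-2.02813176e-01,  2.59316898e-01,  1.53594507e+00,  9.49763519e-06,
        1.34801425e+00, -2.02829347e-01]), 'joint_vel': array([ 4.60947463e-04, -1.20379472e-03, -2.07813436e-03,  1.70072704e-03,
        1.14464950e-03,  7.92281538e-05]), 'joint_torque': array([ 2.99393134e-03, -4.38208973e+01, -2.84642941e+01,  7.21958186e-02,
        3.61894083e-02, -1.01468524e-04]), 'tool_pos': array([5.49516286e-01, 1.19170684e-04, 2.17887139e-01]), 'eef_rot': array([[-1.37778659e-05,  9.99998643e-01, -1.64719066e-03],
       [ 9.99999939e-01,  1.43514129e-05,  3.48185834e-04],
       [ 3.48209001e-04, -1.64718577e-03, -9.99998583e-01]]), 'ft_force': array([-0.243597  , -0.2478504 , -0.05899008]), 'wrist_torque': array([ 0.02610063,  0.01177517, -0.00602312]), 'finger_force': 0.0, 'grip_width': 0.9991904586429806}
{'mtx': array([[310.14555317,   0.        , 254.70077052],
       [  0.        , 310.14555317, 186.90971056],
       [  0.        ,   0.        ,   1.        ]]), 'T_tool_cam': array([[ 4.07432466e-04, -9.70372534e-01, -2.41613286e-01,
         6.54377436e-02],
       [ 9.99999910e-01,  4.24332762e-04, -1.79146946e-05,
        -6.01933115e-04],
       [ 1.19908361e-04, -2.41613257e-01,  9.70372619e-01,
        -1.65318268e-01],
       [ 0.00000000e+00,  0.00000000e+00,  0.00000000e+00,
         1.00000000e+00]])}
```

View pics/scene0.png

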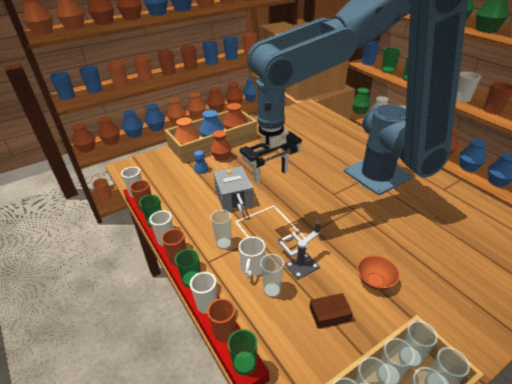

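View pics/side0.png

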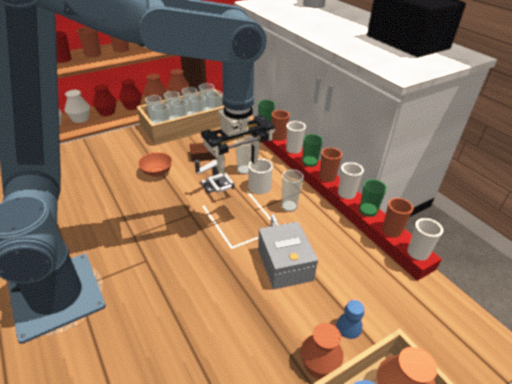

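The scene shows the box near (233,187) with its loop at (240,205), the white place at about (268,220) and the hook near (300,250). The tumblers are at (221,229) and (271,275), the mug at (252,255), the figurine at (200,162) and the vase at (220,147). Next I'll zoom in.

Run:
```python
from bench import ctrl
import cv2,numpy as np
def crop(n,x0,y0,x1,y1,k):
    im=cv2.imread(f"pics/{n}0.png")[y0:y1,x0:x1]; im=cv2.resize(im,None,fx=k,fy=k,interpolation=cv2.INTER_CUBIC)
    for x in range(-(-x0//10)*10,x1,10):
        cv2.line(im,((x-x0)*k,0),((x-x0)*k,8),(0,255,255),1); 
        if x%20==0: cv2.putText(im,str(x),((x-x0)*k,20),0,.4,(0,255,255),1)
    for y in range(-(-y0//10)*10,y1,10):
        cv2.line(im,(0,(y-y0)*k),(8,(y-y0)*k),(0,255,255),1)
        if y%20==0: cv2.putText(im,str(y),(10,(y-y0)*k+4),0,.4,(0,255,255),1)
    return im
a=crop("scene",190,145,340,295,4);cv2.imwrite("pics/sc.png",a)
b=crop("side",190,140,330,290,4);cv2.imwrite("pics/sd.png",b)
cv2.imwrite("pics/wrist0.png",ctrl.read_camera("wrist")[:,:,::-1])
```

```text
(no output)
```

View pics/sc.png

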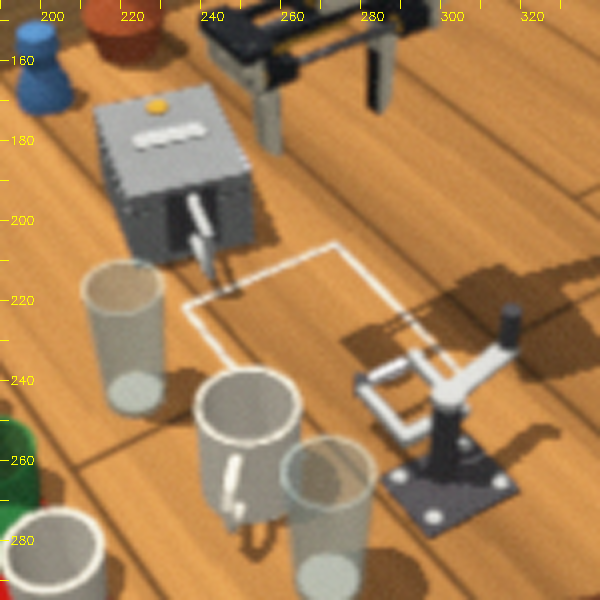

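View pics/sd.png

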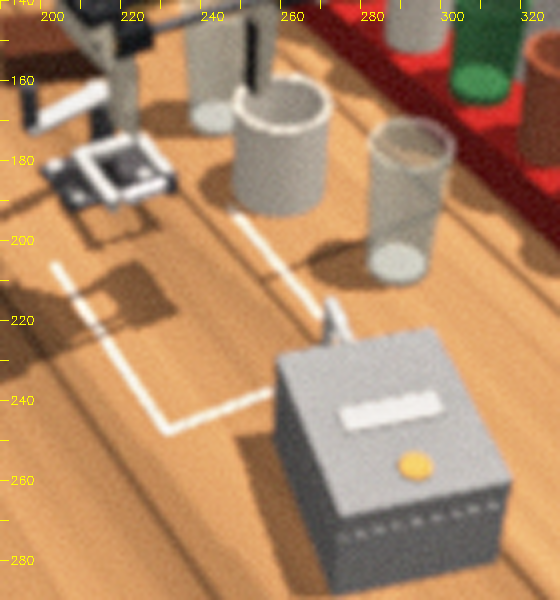

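View pics/wrist0.png

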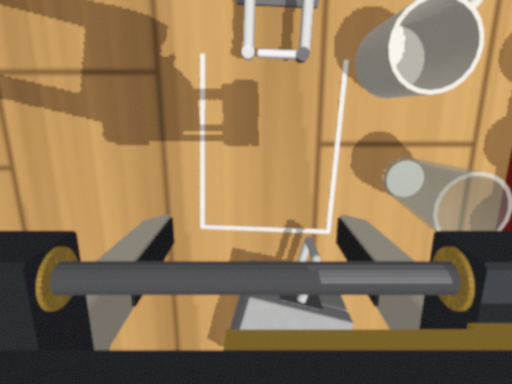

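The box's lid corners, the painted lines, the gate and the pin are all clear in these crops. I'll fit the poses from them.

```bash
cat > h.py <<'E'
from bench import ctrl
import cv2,numpy as np
from scipy.optimize import least_squares
def cam(n,s=None):
    c=ctrl.calibration(n)
    if n!="wrist": return c['mtx'],cv2.Rodrigues(np.array(c['rvec'],float))[0],np.array(c['tvec'],float).ravel()
    s=s or ctrl.observe();T=np.eye(4);T[:3,:3]=s['eef_rot'];T[:3,3]=s['tool_pos'];W=np.linalg.inv(T@c['T_tool_cam'])
    return c['mtx'],W[:3,:3],W[:3,3]
def proj(C,P):
    K,R,t=C;q=(K@(R@np.atleast_2d(P).T+t[:,None])).T;return q[:,:2]/q[:,2:]
def unp(C,uv,z):
    K,R,t=C;d=R.T@np.linalg.solve(K,[uv[0],uv[1],1]);o=-R.T@t;return o+d*(z-o[2])/d[2]
def fr(p,L):  # local pts -> world, p=x,y,yaw
    L=np.atleast_2d(L).astype(float);c,s=np.cos(p[2]),np.sin(p[2]);return np.c_[p[0]+c*L[:,0]-s*L[:,1],p[1]+s*L[:,0]+c*L[:,1],L[:,2]]
E
python3 - <<'E'
from h import *
S,D,W=cam("scene"),cam("side"),cam("wrist")
# box
t=.09
L=[[-75,60],[-75,-60],[75,-60],[75,60]]
L=[[a/1e3,b/1e3,t] for a,b in L]
ps=[(213.75,171.75),(242.5,166.25),(253,187),(220.5,193.75)]
pd=[(317.5,260.5),(275.5,268.75),(259.5,229.25),(298,221.75)]
print([unp(S,p,t).round(3).tolist() for p in ps]);print([unp(D,p,t).round(3).tolist() for p in pd])
best=None
for k in range(4):
  A=np.roll(np.array(ps),k,0);B=np.roll(np.array(pd),k,0)
  for y in(0,1.57,3.1,-1.57):
    for m in (0,):
      r=least_squares(lambda p:np.r_[(proj(S,fr(p,L))-A).ravel(),(proj(D,fr(p,L))-B).ravel()],[.5,-.1,y],x_scale=[.1,.1,1])
      if best is None or r.cost<best.cost:best=r
b=best.x;print("box",b,best.cost,"loop wrist px",proj(W,fr(b,[[.131,0,.05]])),proj(S,fr(b,[[.131,0,.05]])))
for n,C,p in[("S corners",S,[(273.75,205.75),(236,221.5)]),("D",D,[(231.75,248),(257.5,238),(203.25,205.75),(248.25,192)]),("W",W,[(202,228),(328,232),(202,55),(346,62)])]:
  print(n,[unp(C,q,0).round(3)[:2].tolist() for q in p])
print("gate W",[unp(W,q,.057).round(3)[:2].tolist() for q in[(248,53),(303,55)]])
print("pin S",unp(S,(318,222.5),.141).round(3),"post",unp(S,(190+448/4,145+388/4),.102).round(3))
print("wares S",{n:unp(S,(190+u/4,145+v/4),0).round(3)[:2].tolist() for n,u,v in[("tumA",135,393),("mug",247,492),("tumB",330,580),("fig",47,100),("vase",128,45)]})
print("wares D",{n:unp(D,(190+u/4,140+v/4),0).round(3)[:2].tolist() for n,u,v in[("tumA",398,263),("mug",280,190),("tumB",212,115)]}, unp(D,(350,325),0).round(3),unp(D,(321,360),0).round(3))
E
```

```text
[[0.616, -0.298, 0.09], [0.504, -0.265, 0.09], [0.541, -0.128, 0.09], [0.66, -0.162, 0.09]]
[[0.613, -0.308, 0.09], [0.503, -0.275, 0.09], [0.543, -0.135, 0.09], [0.655, -0.164, 0.09]]
box [ 0.58224663 -0.21319035 -1.15065711] 3620.4124646229875 loop wrist px [[318.8340921  413.19353283]] [[206.53008254 177.25129591]]
S corners [[0.479, -0.081], [0.644, -0.088]]
D [[0.479, -0.085], [0.567, -0.089], [0.488, 0.127], [0.655, 0.114]]
W [[0.479, -0.086], [0.646, -0.091], [0.488, 0.127], [0.654, 0.119]]
gate W [[0.542, 0.119], [0.596, 0.118]]
pin S [0.505 0.192 0.141] post [0.572 0.201 0.102]
wares S {'tumA': [0.735, -0.018], 'mug': [0.712, 0.127], 'tumB': [0.705, 0.234], 'fig': [0.603, -0.457], 'vase': [0.477, -0.501]}
wares D {'tumA': [0.739, -0.016], 'mug': [0.704, 0.115], 'tumB': [0.708, 0.241]} [ 0.611 -0.46   0.   ] [ 0.49  -0.495  0.   ]
```

Poses, averaged over the cameras:

| Item | Position | Yaw |
|---|---|---|
| Box centre | (0.579, -0.217) | about 1.30 rad |
| Gate line | (0.570, 0.119) | hook about 1.527 rad |
| Catch pivot | (0.574, 0.201) | |
| Catch pin | (0.502, 0.204) | |

I'll push the rear face with the fingers spread, so both touch it and steer the box. First I go behind the box.

{"name": "apply_moves", "arguments": {
  "increments": [
    [0.5, [-33.5, -0.5, 0], 15.5],
    [0.5, [-33.5, -0.5, 0], 15.5],
    [0.5, [-33.5, -0.5, 0], 15.5],
    [0.5, [-33.5, -0.5, 0], 15.5],
    [0.5, [-33.5, -0.5, 0], 15.5],
    [0.5, [-33.5, -0.5, 0], 15.5],
    [0.5, [-33.5, -0.5, 0], 15.5],
    [0.5, [-33.5, -0.5, 0], 15.5],
    [0.5, [-33.5, -0.5, 0], 15.5],
    [0.5, [-33.5, -0.5, 0], 15.5]
  ]
}}

```text
clock: 1.15
tool_pos: [0.545, -0.3337, 0.2184]
eef_rot: [[0.266, 0.964, -0.001], [0.964, -0.266, 0.001], [0.001, -0.001, -1.0]]
ft_force: [0.4, 0.9, 1.4]
grip_width: 0.746
finger_force: 0.0
```

{"name": "apply_moves", "arguments": {
  "increments": [
    [0.5, [0, 0, 10], 0],
    [0.5, [0, 0, 10], 0],
    [0.5, [0, 0, 18.5], 0],
    [0.5, [0, 0, 18.5], 0],
    [0.5, [0, 0, 18.5], 0],
    [0.5, [0, 0, 18.5], 0],
    [0.5, [0, 0, 18.5], 0]
  ]
}}

```text
clock: 1.85
tool_pos: [0.5469, -0.3356, 0.0367]
eef_rot: [[0.266, 0.964, 0.004], [0.964, -0.266, -0.003], [-0.002, 0.004, -1.0]]
ft_force: [-0.7, -0.5, 0.3]
grip_width: 0.751
finger_force: 0.0
```

{"name": "apply_moves", "arguments": {
  "increments": [
    [0.5, [1.5, 0, 0], 0],
    [0.5, [3.0, 0, 0], 0],
    [0.5, [3.3, 0, 0], 0],
    [0.5, [3.6, 0, 0], 0],
    [0.5, [3.9, 0, 0], 0],
    [0.5, [4.2, 0, 0], 0],
    [0.5, [4.4, 0, 0], 0],
    [0.5, [4.6, 0, 0], 0]
  ]
}}

```text
clock: 2.65
tool_pos: [0.5572, -0.2923, 0.0339]
eef_rot: [[0.268, 0.964, 0.0], [0.963, -0.268, -0.002], [-0.002, 0.001, -1.0]]
ft_force: [-1.7, -6.1, 0.9]
grip_width: 0.748
finger_force: 2.7
```

Run:
```python
from h import *
s=ctrl.observe();print(s['tool_pos'],s['ft_force'],s['wrist_torque'],np.arctan2(s['eef_rot'][1,0],s['eef_rot'][0,0]))
a=ctrl.read_camera("scene")[:,:,::-1][140:230,190:340];b=ctrl.read_camera("side")[:,:,::-1][200:300,190:340]
cv2.imwrite("pics/p1.png",np.vstack([cv2.resize(x,None,fx=3.1,fy=3.1,interpolation=cv2.INTER_CUBIC) for x in(a,b)]))
```

```text
[ 0.55719927 -0.29230391  0.0339445 ] [-1.67449594 -6.12966336  0.91678763] [-0.63091384  0.35675027  0.06193912] 1.2997843552143007
```

```bash
cat >> h.py <<'E'
def plan(h0,h1,L,n,D=.084,lat=0):
    """centre runs along own heading (deg h0->h1) over L in n rows; prints tool rows rel. to start, cm/deg"""
    c=np.zeros(2);h0r=np.radians(h0);rows=[];t0=-D*np.array([np.cos(h0r),np.sin(h0r)]);N=20
    X=np.array([np.cos(h0r),np.sin(h0r)]);Y=np.array([X[1],-X[0]])
    for i in range(n*N):
        h=np.radians(h0+(h1-h0)*(i+.5)/(n*N));c=c+L/(n*N)*np.array([np.cos(h),np.sin(h)])
        if (i+1)%N==0:
            g=h0+(h1-h0)*(i+1)/(n*N);t=c-D*np.array([np.cos(np.radians(g)),np.sin(np.radians(g))])-t0
            rows.append([[round(100*t@X,2),round(100*t@Y,2),0],round(h0-g,1)])
    print(rows,"centre shift",c.round(4))
E
python3 -c "
from h import *
plan(74.5,88.5,.05,10);plan(88.5,102.5,.05,10)"
```

```text
[[[np.float64(0.5), np.float64(0.2), 0], -1.4], [[np.float64(1.01), np.float64(0.39), 0], -2.8], [[np.float64(1.52), np.float64(0.56), 0], -4.2], [[np.float64(2.04), np.float64(0.72), 0], -5.6], [[np.float64(2.56), np.float64(0.87), 0], -7.0], [[np.float64(3.08), np.float64(1.01), 0], -8.4], [[np.float64(3.61), np.float64(1.13), 0], -9.8], [[np.float64(4.13), np.float64(1.24), 0], -11.2], [[np.float64(4.67), np.float64(1.34), 0], -12.6], [[np.float64(5.2), np.float64(1.42), 0], -14.0]] centre shift [0.0074 0.0493]
[[[np.float64(0.5), np.float64(0.2), 0], -1.4], [[np.float64(1.01), np.float64(0.39), 0], -2.8], [[np.float64(1.52), np.float64(0.56), 0], -4.2], [[np.float64(2.04), np.float64(0.72), 0], -5.6], [[np.float64(2.56), np.float64(0.87), 0], -7.0], [[np.float64(3.08), np.float64(1.01), 0], -8.4], [[np.float64(3.61), np.float64(1.13), 0], -9.8], [[np.float64(4.13), np.float64(1.24), 0], -11.2], [[np.float64(4.67), np.float64(1.34), 0], -12.6], [[np.float64(5.2), np.float64(1.42), 0], -14.0]] centre shift [-0.0048  0.0496]
```

{"name": "apply_moves", "arguments": {
  "increments": [
    [0.5, [0.5, 0.2, 0], -1.4],
    [0.5, [1.0, 0.4, 0], -2.8],
    [0.5, [1.5, 0.55, 0], -4.2],
    [0.5, [2.0, 0.7, 0], -5.6],
    [0.5, [2.55, 0.85, 0], -7],
    [0.5, [3.1, 1.0, 0], -8.4],
    [0.5, [3.6, 1.15, 0], -9.8],
    [0.5, [4.15, 1.25, 0], -11.2],
    [0.5, [4.65, 1.35, 0], -12.6],
    [0.5, [5.2, 1.4, 0], -14]
  ]
}}

```text
clock: 3.75
tool_pos: [0.5854, -0.2447, 0.0339]
eef_rot: [[0.025, 1.0, 0.001], [1.0, -0.025, -0.001], [-0.001, 0.001, -1.0]]
ft_force: [0.5, -5.1, 1.4]
grip_width: 0.747
finger_force: 2.5
```

{"name": "apply_moves", "arguments": {
  "increments": [
    [0.5, [0.5, 0.2, 0], -1.4],
    [0.5, [1.0, 0.4, 0], -2.8],
    [0.5, [1.5, 0.55, 0], -4.2],
    [0.5, [2.0, 0.7, 0], -5.6],
    [0.5, [2.55, 0.85, 0], -7],
    [0.5, [3.1, 1.0, 0], -8.4],
    [0.5, [3.6, 1.15, 0], -9.8],
    [0.5, [4.15, 1.25, 0], -11.2],
    [0.5, [4.65, 1.35, 0], -12.6],
    [0.5, [5.2, 1.4, 0], -14]
  ]
}}

```text
clock: 4.75
tool_pos: [0.6008, -0.1927, 0.0339]
eef_rot: [[-0.218, 0.976, 0.001], [0.976, 0.218, -0.001], [-0.001, 0.001, -1.0]]
ft_force: [1.4, -5.6, 0.1]
grip_width: 0.748
finger_force: 2.5
```

Run:
```python
from h import *
s=ctrl.observe();print(s['tool_pos'],s['ft_force'],np.degrees(np.arctan2(s['eef_rot'][1,0],s['eef_rot'][0,0])))
W=cam("wrist",s);np.savez("pics/w2.npz",K=W[0],R=W[1],t=W[2])
w=ctrl.read_camera("wrist")[:,:,::-1];cv2.imwrite("pics/w2.png",w)
a=ctrl.read_camera("scene")[:,:,::-1][140:270,190:340]
im=np.full((600,800,3),0,np.uint8);im[:384,:512]=w
im=cv2.hconcat([cv2.resize(w,(440,330)),cv2.resize(a,(360,312),interpolation=cv2.INTER_CUBIC)[:,:]] ) if 0 else None
A=cv2.resize(a,(330,286),interpolation=cv2.INTER_CUBIC);im=np.zeros((384,800,3),np.uint8);im[:,:512]=w;im[:250,512:]=cv2.resize(a,(288,250),interpolation=cv2.INTER_CUBIC)
cv2.imwrite("pics/c2.png",im)
```

```text
[ 0.60081252 -0.19268839  0.03389153] [ 1.43748767 -5.55161318  0.07895978] 102.58988433550113
```

View pics/c2.png

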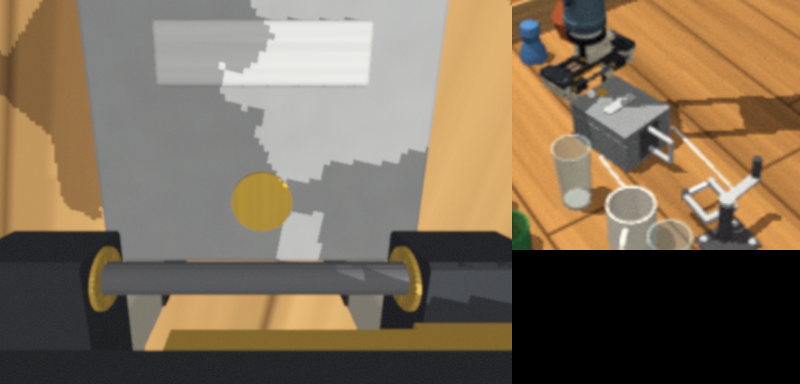

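The wrist view shows the box square against the fingers: rear edge level at row 262, lid edges at columns 103 and 421 on row 200, so about 2 to 3 mm towards tool +y. Next I plan the return curve, which turns a bit further and then comes back to the hook's axis.

Run:
```python
from h import *
z=np.load("pics/w2.npz");W=(z['K'],z['R'],z['t'])
s=ctrl.observe();R=s['eef_rot'];p=s['tool_pos']
for uv in[(255,262),(103,200),(421,200),(80,20),(448,20)]: print(uv,((unp(W,uv,.09)-p)@R).round(4))
def pr(*a):
    plan(*a)
np.set_printoptions(legacy='1.25')
plan(102.5,113,.04,8);plan(113,87.5,.06,10)
```

```text
(255, 262) [ 0.0077 -0.0007 -0.0562]
(103, 200) [ 0.0326 -0.0564 -0.0562]
(421, 200) [ 0.0326  0.0602 -0.0561]
(80, 20) [ 0.0925 -0.0567 -0.0562]
(448, 20) [ 0.0926  0.061  -0.0561]
[[[0.5, 0.19, 0], -1.3], [[1.01, 0.36, 0], -2.6], [[1.52, 0.53, 0], -3.9], [[2.03, 0.68, 0], -5.2], [[2.55, 0.82, 0], -6.6], [[3.07, 0.95, 0], -7.9], [[3.59, 1.06, 0], -9.2], [[4.12, 1.17, 0], -10.5]] centre shift [-0.0122  0.038 ]
[[[0.61, -0.36, 0], 2.5], [[1.23, -0.69, 0], 5.1], [[1.87, -1.0, 0], 7.7], [[2.52, -1.27, 0], 10.2], [[3.18, -1.52, 0], 12.8], [[3.86, -1.74, 0], 15.3], [[4.54, -1.93, 0], 17.8], [[5.23, -2.08, 0], 20.4], [[5.92, -2.21, 0], 23.0], [[6.62, -2.3, 0], 25.5]] centre shift [-0.0106  0.0586]
```

{"name": "apply_moves", "arguments": {
  "increments": [
    [0.5, [0.5, 0.2, 0], -1.3],
    [0.5, [1.0, 0.35, 0], -2.6],
    [0.5, [1.5, 0.55, 0], -3.9],
    [0.5, [2.05, 0.7, 0], -5.2],
    [0.5, [2.55, 0.8, 0], -6.6],
    [0.5, [3.05, 0.95, 0], -7.9],
    [0.5, [3.6, 1.05, 0], -9.2],
    [0.5, [4.1, 1.15, 0], -10.5]
  ]
}}

```text
clock: 5.65
tool_pos: [0.6028, -0.1501, 0.0338]
eef_rot: [[-0.392, 0.92, 0.001], [0.92, 0.392, -0.0], [-0.001, 0.001, -1.0]]
ft_force: [2.6, -3.9, 0.8]
grip_width: 0.752
finger_force: 2.5
```

{"name": "apply_moves", "arguments": {
  "increments": [
    [0.5, [0.6, -0.35, 0], 2.5],
    [0.5, [1.25, -0.7, 0], 5.1],
    [0.5, [1.85, -1.0, 0], 7.7],
    [0.5, [2.5, -1.25, 0], 10.2],
    [0.5, [3.2, -1.5, 0], 12.8],
    [0.5, [3.85, -1.75, 0], 15.3],
    [0.5, [4.55, -1.95, 0], 17.8],
    [0.5, [5.25, -2.1, 0], 20.4],
    [0.5, [5.9, -2.2, 0], 23],
    [0.5, [6.6, -2.3, 0], 25.5]
  ]
}}

```text
clock: 6.65
tool_pos: [0.5544, -0.0988, 0.0336]
eef_rot: [[0.044, 0.999, -0.002], [0.999, -0.044, -0.001], [-0.001, -0.002, -1.0]]
ft_force: [-2.2, -8.1, 2.3]
grip_width: 0.75
finger_force: 4.5
```

Run:
```python
from h import *
s=ctrl.observe();print(s['tool_pos'],s['ft_force'],np.degrees(np.arctan2(s['eef_rot'][1,0],s['eef_rot'][0,0])))
W=cam("wrist",s);np.savez("pics/w3.npz",K=W[0],R=W[1],t=W[2])
w=ctrl.read_camera("wrist")[:,:,::-1]
a=ctrl.read_camera("scene")[:,:,::-1];b=ctrl.read_camera("side")[:,:,::-1]
im=np.zeros((600,800,3),np.uint8)
im[:300,:400]=cv2.resize(w,(400,300))
im[:300,400:]=cv2.resize(a[190:265,230:330],(400,300),interpolation=cv2.INTER_CUBIC)
im[300:,:400]=cv2.resize(b[160:235,190:290],(400,300),interpolation=cv2.INTER_CUBIC)
cv2.imwrite("pics/c3.png",im)
```

```text
[ 0.55439969 -0.09883861  0.03364954] [-2.15081565 -8.1343966   2.3119344 ] 87.50617055275832
```

View pics/c3.png

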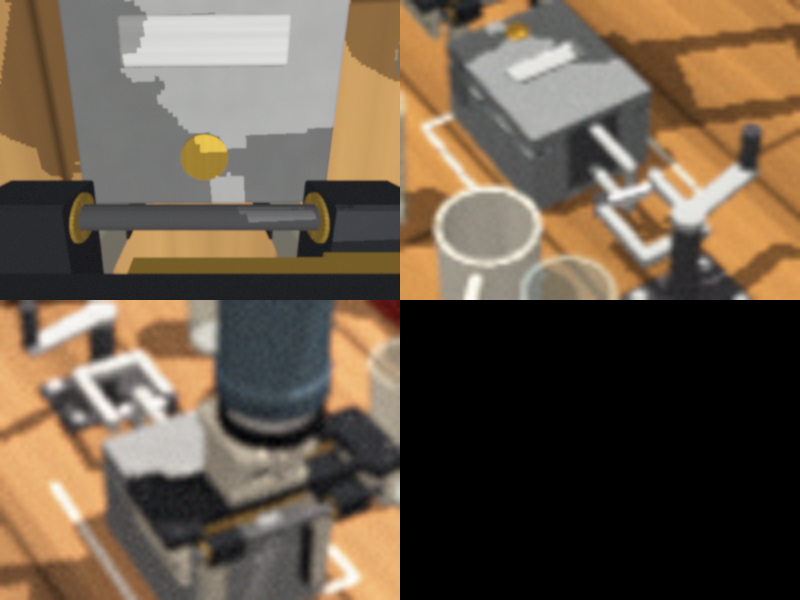

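The box is square to the hook with the bar between the jaws, already touching the gate, at roughly x = -4 mm and y = +4 mm in the hook's frame. Now I push straight in.

{"name": "apply_moves", "arguments": {
  "increments": [
    [0.5, [0.4, 0, 0], 0],
    [0.5, [0.8, 0, 0], 0],
    [0.5, [1.2, 0, 0], 0],
    [0.5, [1.6, 0, 0], 0],
    [0.5, [2.0, 0, 0], 0],
    [0.5, [2.4, 0, 0], 0],
    [0.5, [2.8, 0, 0], 0],
    [0.5, [3.2, 0, 0], 0],
    [0.5, [3.6, 0, 0], 0],
    [0.5, [4.0, 0, 0], 0]
  ]
}}

```text
clock: 7.8
tool_pos: [0.5565, -0.0598, 0.0335]
eef_rot: [[0.042, 0.999, -0.002], [0.999, -0.042, -0.002], [-0.002, -0.002, -1.0]]
ft_force: [-2.0, -8.8, 0.8]
grip_width: 0.754
finger_force: 4.7
```

{"name": "apply_moves", "arguments": {
  "increments": [
    [0.5, [0.3, 0, 0], 0],
    [0.5, [0.5, 0, 0], 0],
    [0.5, [0.7, 0, 0], 0]
  ]
}}

```text
clock: 8.1
tool_pos: [0.5567, -0.0518, 0.0335]
eef_rot: [[0.043, 0.999, -0.002], [0.999, -0.043, -0.0], [-0.001, -0.002, -1.0]]
ft_force: [-0.8, -5.1, 1.5]
grip_width: 0.755
finger_force: 2.9
```

{"name": "apply_moves", "arguments": {
  "increments": [
    [0.5, [0.2, 0, 0], 0],
    [0.5, [0.4, 0, 0], 0],
    [0.5, [0.4, 0, 0], 0]
  ]
}}

```text
clock: 8.4
tool_pos: [0.5571, -0.0474, 0.0334]
eef_rot: [[0.043, 0.999, -0.001], [0.999, -0.043, -0.0], [-0.0, -0.001, -1.0]]
ft_force: [-1.2, -4.8, 1.7]
grip_width: 0.752
finger_force: 2.2
```

{"name": "apply_moves", "arguments": {
  "increments": [
    [0.5, [-3, 0, 0], 0],
    [0.5, [-6, 0, 0], 0],
    [0.5, [-6, 0, 0], 0],
    [0.5, [-6, 0, -8], 0],
    [0.5, [-6, 0, -15], 0],
    [0.5, [-6, 0, -18], 0],
    [0.5, [-6, 0, -18], 0],
    [0.5, [-6, 0, -18], 0],
    [0.5, [-6, 0, -18], 0]
  ]
}}

```text
clock: 9.3
tool_pos: [0.5549, -0.1061, 0.2137]
eef_rot: [[0.043, 0.999, 0.0], [0.999, -0.043, 0.001], [0.001, 0.0, -1.0]]
ft_force: [0.7, -0.1, -0.0]
grip_width: 0.748
finger_force: 0.0
```

Run:
```python
from h import *
s=ctrl.observe();print(s['tool_pos'],s['ft_force'],s['eef_rot'])
a=ctrl.read_camera("scene")[:,:,::-1];b=ctrl.read_camera("side")[:,:,::-1];w=ctrl.read_camera("wrist")[:,:,::-1]
im=np.zeros((600,800,3),np.uint8)
im[:300,:400]=cv2.resize(a[200:275,240:340],(400,300),interpolation=cv2.INTER_CUBIC)
im[:300,400:]=cv2.resize(b[150:225,180:280],(400,300),interpolation=cv2.INTER_CUBIC)
im[300:,:400]=cv2.resize(a,(400,300));im[300:,400:]=cv2.resize(w,(400,300))
cv2.imwrite("pics/c4.png",im)
```

```text
[ 0.55488008 -0.1061193   0.21368604] [ 0.67186191 -0.13500508 -0.01070632] [[ 4.27309769e-02  9.99086567e-01  3.10074071e-04]
 [ 9.99086098e-01 -4.27312683e-02  1.00341867e-03]
 [ 1.01575197e-03  2.66913634e-04 -9.99999449e-01]]
```

View pics/c4.png

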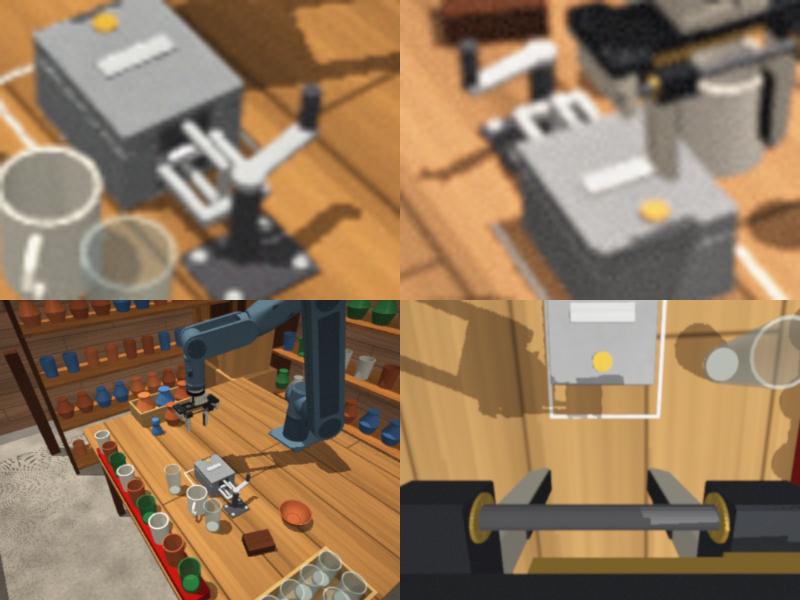

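The bar appears to be inside the hook and the box lies square between the lines. I'll move towards the pin, stopping on the way to check the gate from above.

{"name": "apply_moves", "arguments": {
  "increments": [
    [1, [5, -2, 0], 0],
    [1, [10, -4, 0], 0],
    [1, [16.4, -6, 0], 0],
    [1, [16.4, -6, 0], 0],
    [1, [16.4, -6, 0], 0],
    [1, [16.4, -6, 0], 0]
  ]
}}

```text
clock: 10.05
tool_pos: [0.5017, 0.0593, 0.2126]
eef_rot: [[0.042, 0.999, -0.002], [0.999, -0.042, -0.0], [-0.0, -0.002, -1.0]]
ft_force: [0.5, 0.0, 0.2]
grip_width: 0.994
finger_force: 0.0
```

Run:
```python
from h import *
s=ctrl.observe();print(s['tool_pos'])
W=cam("wrist",s);np.savez("pics/w5.npz",K=W[0],R=W[1],t=W[2],p=s['tool_pos'],E=s['eef_rot'])
w=ctrl.read_camera("wrist")[:,:,::-1]
cv2.imwrite("pics/w5.png",cv2.resize(w,(768,576),interpolation=cv2.INTER_CUBIC))
```

```text
[0.50174028 0.05934197 0.21258487]
```

View pics/w5.png

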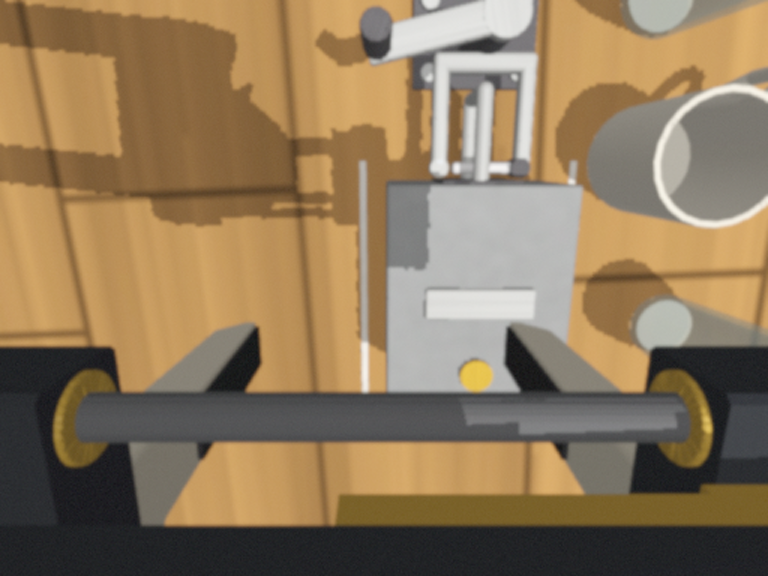

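The gate lies straight across the mouth (row 168) with the loop's bar behind it. The pin's top is at (376,20) in this enlarged picture, so I'll locate it from there.

Run:
```python
from h import *
z=np.load("pics/w5.npz");W=(z['K'],z['R'],z['t'])
for n,uv,h in[("pin",(376,21),.141),("piv",(508,12),.102),("hingejaw",(521,168),.057),("nose",(440,168),.057),("boxfrontL",(387,182),.09),("boxfrontR",(581,184),.09)]:
    P=unp(W,(uv[0]/1.5,uv[1]/1.5),h);print(n,P.round(4),((P-z['p'])@z['E']).round(4))
```

```text
pin [0.5036 0.1889 0.141 ] [ 0.1296 -0.0034  0.0716]
piv [0.5742 0.2009 0.102 ] [0.1445 0.0666 0.1104]
hingejaw [0.5965 0.1186 0.057 ] [0.0632 0.0925 0.1554]
nose [0.5423 0.1208 0.057 ] [0.0632 0.0383 0.1555]
boxfrontL [0.5062 0.1143 0.09  ] [0.0551 0.0024 0.1226]
boxfrontR [0.6236 0.1082 0.09  ] [0.054  0.12   0.1223]
```

{"name": "apply_moves", "arguments": {
  "increments": [
    [0, [5, -0.35, 0], 0],
    [0, [10, -0.35, 0], 0],
    [0, [13, -0.35, 0], 0],
    [0, [13, -0.35, 0], 0],
    [0, [13, -0.35, 4], 0],
    [0, [13, -0.35, 8], 0],
    [0, [13, -0.35, 10.3], 0],
    [0, [13, -0.35, 10.3], 0],
    [0, [13, -0.35, 10.3], 0]
  ]
}}

```text
clock: 11.0
tool_pos: [0.5051, 0.1876, 0.1107]
eef_rot: [[0.046, 0.999, -0.001], [0.999, -0.046, -0.0], [-0.0, -0.001, -1.0]]
ft_force: [0.6, -0.8, 0.8]
grip_width: 0.501
finger_force: 0.0
```

{"name": "apply_moves", "arguments": {
  "increments": [
    [-1, [0, 0, 0], 0],
    [-1, [0, 0, 0], 0],
    [-1, [0, 0, 0], 0],
    [-1, [0, 0, 0], 0],
    [-1, [0, 0, 0], 0],
    [-1, [0, 0, 0], 0]
  ],
  "newtons": 10
}}

```text
clock: 11.6
tool_pos: [0.504, 0.1892, 0.1112]
eef_rot: [[0.043, 0.999, -0.0], [0.999, -0.043, -0.0], [-0.0, -0.0, -1.0]]
ft_force: [-3.7, -0.2, 5.3]
grip_width: 0.17
finger_force: 10.0
```

{"name": "apply_moves", "arguments": {
  "increments": [
    [-1, [-0.95, 0.25, 0], 0],
    [-1, [-1.9, 0.7, 0], 0],
    [-1, [-2.75, 1.2, 0], 0],
    [-1, [-3.5, 1.85, 0], 0],
    [-1, [-4.15, 2.6, 0], 0],
    [-1, [-4.75, 3.45, 0], 0],
    [-1, [-5.2, 4.35, 0], 0],
    [-1, [-5.5, 5.3, 0], 0],
    [-1, [-5.65, 6.3, 0], 0],
    [-1, [-5.7, 7.05, 0], 0]
  ]
}}

```text
clock: 12.6
tool_pos: [0.5719, 0.1281, 0.1105]
eef_rot: [[0.043, 0.999, -0.002], [0.999, -0.044, -0.001], [-0.001, -0.002, -1.0]]
ft_force: [-8.7, -3.4, 3.7]
grip_width: 0.169
finger_force: 10.1
```

{"name": "apply_moves", "arguments": {
  "increments": [
    [-1, [0, 0.2, 0], 0],
    [-1, [0, 0.3, 0], 0],
    [-1, [0, 0.3, 0], 0]
  ]
}}

```text
clock: 12.9
tool_pos: [0.5718, 0.128, 0.1104]
eef_rot: [[0.043, 0.999, -0.008], [0.999, -0.043, -0.002], [-0.002, -0.008, -1.0]]
ft_force: [-12.3, -5.4, 9.1]
grip_width: 0.172
finger_force: 10.0
```

It's at the stop: the force rises with no further motion. Release and lift.

{"name": "apply_moves", "arguments": {
  "increments": [
    [-1, [0, -0.3, 0], 0],
    [0, [0, -0.3, 0], 0],
    [0, [0, -0.3, 0], 0],
    [0, [0, -0.3, 0], 0],
    [0, [0, -0.3, 0], 0],
    [0, [0, -0.3, -4], 0],
    [0, [0, -0.3, -8], 0],
    [0, [-5, -0.3, -12], 0],
    [0, [-10, -0.3, -12], 0],
    [0, [-10, -0.3, -12], 0]
  ]
}}

```text
clock: 13.9
tool_pos: [0.569, 0.0254, 0.2327]
eef_rot: [[0.046, 0.999, 0.004], [0.999, -0.046, -0.002], [-0.002, 0.004, -1.0]]
ft_force: [0.8, -0.2, 0.1]
grip_width: 0.504
finger_force: 0.0
```

Run:
```python
from h import *
s=ctrl.observe();print(s['tool_pos'],s['grip_width'],s['ft_force'])
a=ctrl.read_camera("scene")[:,:,::-1];w=ctrl.read_camera("wrist")[:,:,::-1]
im=np.zeros((400,800,3),np.uint8)
im[:,:400]=cv2.resize(a[180:280,240:340],(400,400),interpolation=cv2.INTER_CUBIC);im[:300,400:]=cv2.resize(w,(400,300))
cv2.imwrite("pics/c6.png",im)
```

```text
[0.56903646 0.02540598 0.23270779] 0.5044973869751952 [ 0.84374619 -0.22485558  0.1037655 ]
```

View pics/c6.png

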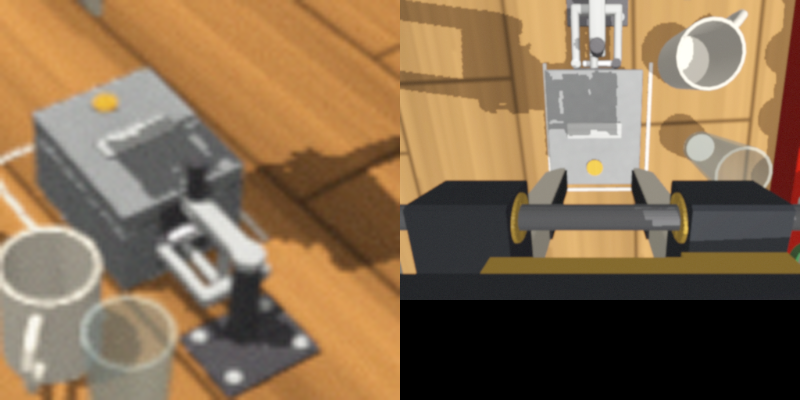

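The catch points out over the gate, with its pin at (597,45) in the wrist half. The box is square in its place, the loop is hooked, and the mug and tumblers still stand. The gripper is clear of everything.

```bash
python3 -c "
from bench import ctrl
print(ctrl.finish_job())"
```

```text
the job is handed in; nothing more can be done
None
```

The job is handed in at about 14 s of the 72 s: the cash box is hooked with the gate shut behind the loop, the safety catch is swung to its stop over the gate, and the wares I could see still stand where they were (no verdict came back at hand-in).

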